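# Roll the PCR tube caps shut and park the roller on the line

### The job

Seal the PCR tubes: with your fingertips on top of the loose rubber roller, roll it across the capping block, pressing firmly but not hard, so that all four loose cap strips are pushed fully home, and leave it at rest on the frame, square on the line engraved near the far end. Only roll it, without gripping it or lifting it off the block; do not touch the caps with your fingers, and leave the other things on the bench alone.

Things in the scene. Friction and masses are not known exactly. Their poses are not given: they have to be found in the camera images.
- block: Capping block, fixed, on screw feet set 6 to 18 mm high (differs each time). Aluminium, 100 (its x) x 112 (its y) x 45 mm; origin under the slab's centre, z up. Its top is a level frame: two 12 mm rails along y at x = +-44 mm, a flat land at each end beyond y = +-27 mm. In it stand four strips of eight tubes along x, under loose cap strips. Roll towards the block's +y; nothing stops the roller at the ends.
- line (a point): Middle of the dark engraved line, 1.6 mm wide, across the land at the block's +y end, parallel to the block's x, 35 mm from the block's centre, on the frame's top (45 mm above the block's origin). Axes as the block's.
- roller: The loose roller, at the same point as roller_mid. Its x axis is the roller's axis, along the block's x within 0.04 rad at the start; z is up at the start and turns as it rolls. Pushing all caps home while rolling takes about 13 to 20 N of steady pressure down on its crest; with less it stalls or rides over them. Above 30 N between fingers and roller the tubes are spoilt.
- roller_mid (a point): Centre of the roller: rubber-faced solid cylinder, diameter 36, length 104 mm, about 0.3 kg, lying across both rails on the -y land; its centre 18, its crest 36 mm above the frame's top. It rolls freely without slipping on the rails: fingertips that press on its crest and move along +y without slipping carry its centre half as far, so several strokes are needed.
- caps1 (a joint): Cap strip at the block's y = -13.5 mm (the first the roller meets): white plastic, 70 (x) x 7.6 (y) mm. Value in m: 0 = loose, top 3 mm above the rails; 0.003 = fully home, top level with the rails. It stays where it is pushed (stiff friction of 9.5 N, no spring).
- caps2 (a joint): Cap strip at the block's y = -4.5 mm, the same.
- caps3 (a joint): Cap strip at the block's y = +4.5 mm, the same.
- caps4 (a joint): Cap strip at the block's y = +13.5 mm, the same.
- tip_box: Bystander: grey pipette tip box 85 x 122 x 52 mm, origin under its centre; to be left alone.
- reagent: Bystander: closed reagent bottle, diameter 54 mm, 105 mm tall, origin under its centre; to be left alone.
- centrifuge: Bystander: round white mini centrifuge with a domed lid, diameter 156 mm, 104 mm tall, origin under its centre; to be left alone.
Not all that is in view belongs to the job. There is more than one size of the roller; the job needs the larger.

How it is judged:
On the way, in this order (a step that is already met when the one before it is completed fails the run):
1. the first cap strip is pressed home (value of joint caps1 above 0.0022 m), for 0.1 s.
2. the roller has been rolled over, about half a turn (angle between roller's own z axis and vertical above 2.4 rad), for 0.05 s.
At the end, for the whole second after the job is handed in: All four cap strips are home (each pushed down more than 2.2 of 3 mm); the roller lies at rest on the frame, its axis over the line within 5 mm, its middle within 12 mm of the line's middle, square to the block within 0.12 rad (value of joint each of caps1, caps2, caps3, caps4 above 0.0022 m and y of roller_mid in the frame of line between -0.005 and 0.005 m and x of roller_mid in the frame of line between -0.012 and 0.012 m and z of roller_mid in the frame of line between 0.0155 and 0.0205 m and angle between the x axis of roller and the x axis of block, either way round below 0.12 rad and linear speed of roller below 0.01 m/s); the robot touches nothing.
It fails at once if the roller is gripped or pressed too hard: more than 30 N between fingers and roller (contact force between the fingers and roller above 30 N).
It fails at once if the roller is lifted off the block, or falls off it (z of roller_mid in the frame of line above 0.026 m or z of roller_mid in the frame of line below 0.012 m).
It fails at once if the caps are touched with the gripper (contact force between the fingers and caps1 above 0.3 N or contact force between the fingers and caps2 above 0.3 N or contact force between the fingers and caps3 above 0.3 N or contact force between the fingers and caps4 above 0.3 N).
It fails at once if a bystander is moved (distance of any of tip_box, reagent, centrifuge from where it was at the start of the episode above 0.02 m).
It also fails if it takes over 72 s, if anything falls off the work surface, if the arm or the gripper's body presses on something with over 40 N, if the wrist force passes 120 N, or if a joint passes its speed limit or range.

### The arm

A 7-joint arm with a two-finger parallel gripper is mounted at the origin on the work surface. World frame = base frame: x ahead of the robot, y to its left, z up, the work surface at z = 0. Lengths are in m, angles in rad, forces in N, time in s.
With the tool pointing down it reaches from about 0.4 to 0.85 m from the base axis. Payload 10.4 kg.
Tool frame: the origin (TCP) lies on the centre line of the jaws, within the pads' length; the fingertips stand r.tip_extent ahead of it and the grasp point (between the pads) lies 3 mm ahead of it (r.tip_extent is the distance from the TCP to the fingertips, in m); z points along the fingers, y is the direction in which the jaws open and shut (so a half turn about z gives the same grasp; the last joint's range is limited). The gripper opens to 87 mm and grips with 3 to 60 N. Pads are 19 mm wide; open, the fingers measure 117 mm over their backs; the gripper's body (75 mm by 190 mm) begins 51 mm behind the grasp point.
Start: joints at [1.168, 0.332, -0.065, 1.46, 0.022, 1.35, -0.088], TCP at [0.232, -0.58, 0.245] pointing down, gripper open.
Joint ranges: [-2.6, 2.6], [-0.5, 2.12], [-1.47, 1.34], [0.16, 2.42], [-1.27, 4.41], [0.06, 2.06], [-2.6, 2.6]. Speed limits (rad/s): [2.22, 2.22, 2.79, 2.79, 3.14, 3.14, 3.14].

### API

Orientations are given as a unit quaternion [x, y, z, w].
In Python, from bench import r gives the robot as it stands. The module is installed in compiled form; this text tells all that it offers.
- The arm moves only by the shell command python3 -m jog 'ROWS' [FORCE]. ROWS is JSON, a list of rows, each a list of 5 numbers: the shift along the tool's x, y, z in cm, then the turn about the tool's z in rad, then the closure, from 0 (fully open) to 1 (shut). A call has exactly 10 rows; each row shifts and turns the pose as measured when the row begins, along the tool's axes as they then stand; what a row does not reach is not made up. A row lasts 1/10 s, in which the tool goes at most 50 mm and 8.59 degrees, less where a joint would pass 70% of its speed; a pose out of reach is approached as far as the arm can. A call with a gripper value outside its range is refused whole. The fingers move at their own pace and stop on an object; FORCE is the grip in N (left out, the last holds). Time passes only in rows, so rows that do not move let the fingers close, or fill a call up. It gives the time, the measured TCP pose, the force and the opening at its end, in the units of the state.
- r.read_state(): the state, without advancing time (a new reading comes with each control period).
- r.camera(name): name is "scene" or "top" or "wrist"; returns a dict with "pixels" (384x512x3 uint8, red, green, blue), "fx", "fy", "cx", "cy" (pixels), "k1" (the pictures are not rectified: a ray, as slopes to the right and down, at radius r is drawn at 1 + k1 r^2 times it, then the intrinsics apply), "camera_from_world" (4x4, takes a point from world to camera coordinates). Camera axes: x right, y up, looking along -z (the intrinsics and any distortion apply to the point x, -y, -z); pixel columns grow to the right and rows downward; lengths in m; the calibration is good to about 2 mm. A picture is of the moment at which its call begins. There is no depth.
- r.close_job(): hands the job in, once; it reports no verdict.
The state is a dict: "time": time; "joint_positions": joint angles; "joint_vel": joint speeds; "joint_torque": joint torques, N m; "ee_pos": TCP position; "eef_rot": TCP orientation; "ft_force": force on the tool from outside, world axes, zero at the start; "torque": the same for the moment, N m; "width": finger opening in m.
Only numpy, scipy, OpenCV 4.12 (cv2) and the standard library are available. Lean on these libraries where they do the work, as an engineer would, in place of code of your own. Each camera call takes 0.05 s, during which the arm holds its last target. There are 200 camera calls.

## Working session

There is one attempt and no reset: what is moved stays moved. The work goes in short steps, Python scripts to look and compute and a shell command to move; the robot and the scene stay as the last step left them, time stands still between calls to the robot, and variables do not carry over. Pictures are saved under pics/ and viewed, about 8 in all and at most 12, crops included, and the job is handed in when it is done.

```bash
mkdir -p pics; cat > h.py <<'E'
from bench import r
import numpy as np, cv2, pickle
def snap(n,tag):
    c=r.camera(n); pickle.dump(c,open(f'pics/{tag}.pkl','wb')); cv2.imwrite(f'pics/{tag}.png',c['pixels'][:,:,::-1]); return c
def load(tag): return pickle.load(open(f'pics/{tag}.pkl','rb'))
def ray(c,u,v):
    K=np.array([[c['fx'],0,c['cx']],[0,c['fy'],c['cy']],[0,0,1]])
    p=cv2.undistortPoints(np.array([[[u,v]]],float),K,np.array([c['k1'],0,0,0,0.]))[0,0]
    T=np.array(c['camera_from_world']); R=T[:3,:3]; o=-R.T@T[:3,3]
    d=R.T@np.array([p[0],-p[1],-1]); return o,d/np.linalg.norm(d)
def atz(c,u,v,z):
    o,d=ray(c,u,v); return o+d*(z-o[2])/d[2]
def tri(obs):
    A=0;b=0
    for c,u,v in obs:
        o,d=ray(c,u,v); P=np.eye(3)-np.outer(d,d); A=A+P; b=b+P@o
    return np.linalg.solve(A,b)
def proj(c,X):
    T=np.array(c['camera_from_world']); p=T[:3,:3]@np.array(X)+T[:3,3]; x,y=p[0]/-p[2],-p[1]/-p[2]; s=1+c['k1']*(x*x+y*y)
    return np.array([c['fx']*x*s+c['cx'],c['fy']*y*s+c['cy']])
E
python3 - <<'E'
from h import *
s=r.read_state(); print(s,r.tip_extent)
a=[snap(n,n+'0')['pixels'] for n in('scene','top')]
w=snap('wrist','wrist0')
cv2.imwrite('pics/a.png',cv2.resize(np.hstack(a)[:,:,::-1],(800,300)))
for n in('scene0','top0','wrist0'): 
  c=load(n);T=np.array(c['camera_from_world']);print(n,c['fx'],c['k1'],-T[:3,:3].T@T[:3,3])
E
```

```text
{'time': 0.0, 'joint_positions': array([ 1.16842114,  0.33288025, -0.0646741 ,  1.46093082,  0.02159698,
        1.34991547, -0.08848257]), 'joint_vel': array([ 0.00104559, -0.00046043,  0.00079883, -0.00028227, -0.00145959,
       -0.00107976, -0.00086228]), 'joint_torque': array([-2.71358031e-04, -6.23253036e+01,  2.45548639e-02, -3.89891088e+01,
       -6.13386068e-02,  3.98686482e-02,  1.64286625e-04]), 'ee_pos': array([ 0.23154449, -0.58014278,  0.24375364]), 'eef_rot': array([ 9.82023972e-01,  1.88754871e-01, -1.71188188e-04, -6.98687449e-04]), 'ft_force': array([-0.22268031, -0.3131617 , -0.37854672]), 'torque': array([-0.00813802, -0.02458621,  0.04048255]), 'width': 0.0866805858840559} 0.022
scene0 357.83695870761113 -0.029528020285515058 [ 1.04868036 -0.54313997  0.67184814]
top0 458.07640456323776 -0.16614380330453646 [0.44499816 0.02350807 1.12319949]
wrist0 344.1353319092843 -0.0989462796921986 [ 0.30058841 -0.55198907  0.38405046]
```

View pics/a.png

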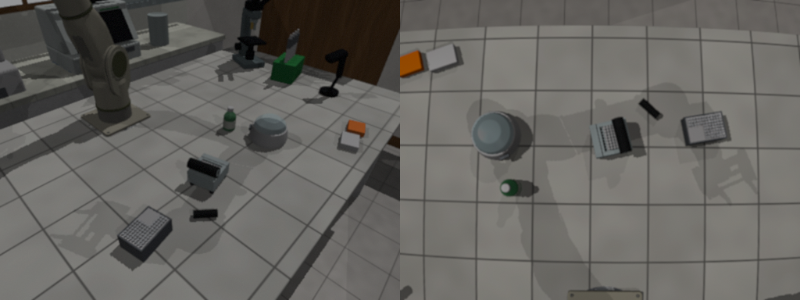

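The block is near top-image (271,175), roller on its right end (block +y points roughly to image left). The small roller lies apart, at about (320,138).

```bash
python3 - <<'E'
from h import *
t=load('top0')['pixels'][135:215,230:310,::-1]; s=load('scene0')['pixels'][185:255,225:305,::-1]
t=cv2.resize(t,(560,560),interpolation=cv2.INTER_CUBIC)
cv2.imwrite('pics/b.png',t)
c=load('top0'); print(atz(c,271,175,.055))
E
```

```text
[ 0.59001922 -0.01772892  0.055     ]
```

View pics/b.png

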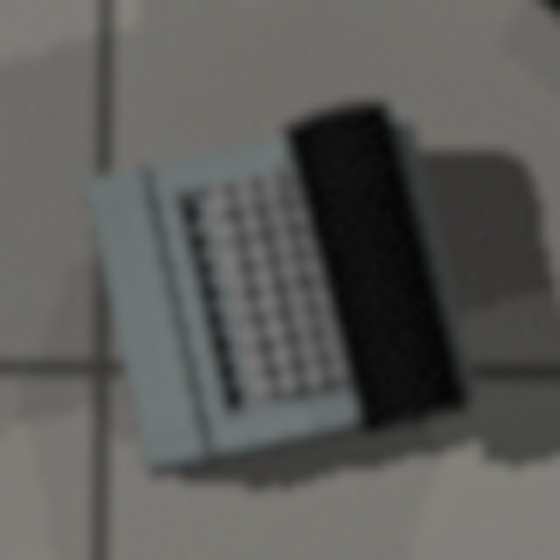

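```bash
python3 - <<'E'
from h import *
c=load('top0')
g=lambda u,v,z:atz(c,230+u/7,135+v/7,z)
a,b=g(148,170,.057),g(208,450,.057); print(a,b,np.linalg.norm(a-b),'yaw',np.degrees(np.arctan2(*(a-b)[[1,0]])))
a,b=g(340,115,.078),g(412,418,.078); print(a,b,(a+b)/2,np.linalg.norm(a-b),'yaw',np.degrees(np.arctan2(*(a-b)[[1,0]])))
for p in [(95,178),(155,468)]: print(g(*p,.057))
E
```

```text
[0.62671082 0.02929201 0.057     ] [0.53232966 0.00843733 0.057     ] 0.09665775257430237 yaw 12.460000296168456
[ 0.64213297 -0.03416624  0.078     ] [ 0.54169042 -0.05802026  0.078     ] [ 0.5919117  -0.04609325  0.078     ] 0.10323623156080176 yaw 13.359631779223097
[0.62384229 0.04710637 0.057     ]
[0.52615599 0.02606432 0.057     ]
```

```bash
python3 -m jog '[[4,-2.8,0,0,0.45],[4,-2.8,0,0,0.45],[4,-2.8,0,0,0.45],[4,-2.8,0,0,0.45],[4,-2.8,0,0,0.45],[4,-2.8,0,0,0.45],[4,-2.8,0,0,0.45],[4,-2.8,0,0,0.45],[4,-2.8,0,0,0.45],[4,-2.8,0,0,0.45]]'
```

```text
time: 1.15
ee_pos: [0.5012, -0.1671, 0.2405]
eef_rot: [0.983, 0.182, -0.002, -0.0]
ft_force: [0.7, -1.3, -0.3]
width: 0.0479
```

```bash
python3 -m jog '[[3.5,-2.5,0,0,0.45],[3.5,-2.5,0,0,0.45],[3.5,-2.5,0,0,0.45],[2.8,-2,0,0,0.45],[0,0,0,-0.15,0.45],[0,0,0,-0.15,0.45],[0,0,0,-0.15,0.45],[0,0,0,-0.15,0.45],[0,0,0,-0.15,0.45],[0,0,0,-0.15,0.45]]'
python3 -m jog '[[0,0,0,-0.15,0.45],[0,0,0,-0.15,0.45],[0,0,0,-0.15,0.45],[0,0,0,-0.15,0.45],[0,0,0,-0.1,0.45],[0,0,0,0,0.45],[0,0,0,0,0.45],[0,0,0,0,0.45],[0,0,0,0,0.45],[0,0,0,0,0.45]]'
python3 - <<'E'
from h import *
from scipy.spatial.transform import Rotation as R
s=r.read_state(); M=R.from_quat(s['eef_rot']).as_matrix(); print(s['ee_pos'],M.round(3),'txyaw',np.degrees(np.arctan2(M[1,0],M[0,0])),s['ft_force'])
snap('wrist','w1')
E
```

```text
time: 2.15
ee_pos: [0.5953, -0.0137, 0.2373]
eef_rot: [0.805, 0.594, -0.002, -0.004]
ft_force: [-0.7, -0.8, -1.0]
width: 0.0478
time: 3.15
ee_pos: [0.5942, -0.0143, 0.235]
eef_rot: [0.553, 0.833, -0.001, -0.006]
ft_force: [0.5, -0.6, -1.0]
width: 0.0477
[ 0.59417055 -0.01433266  0.23502209] [[-0.389  0.921 -0.012]
 [ 0.921  0.389  0.005]
 [ 0.009 -0.01  -1.   ]] txyaw 112.90563776290877 [ 0.53277576 -0.64013858 -0.96939772]
```

View pics/w1.png

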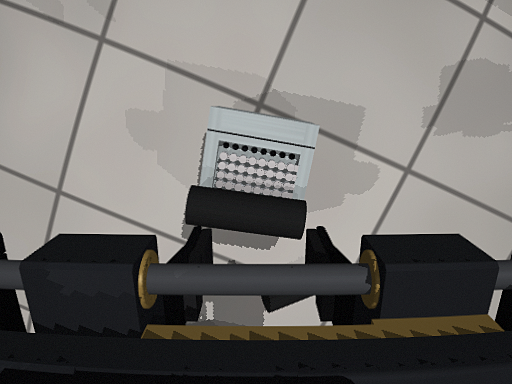

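The wrist view shows the block tilted about 10° relative to the tool; roller at (247,212), line from (209,131) to (316,149). I'll turn +0.18 rad and come over the roller, lower.

```bash
python3 -m jog '[[0,0,0,0.09,0.45],[0,0,0,0.09,0.45],[-0.6,-0.2,1.5,0,0.45],[-0.6,-0.2,1.5,0,0.45],[-0.6,-0.2,1.5,0,0.45],[-0.6,-0.2,1.5,0,0.45],[-0.6,-0.1,1.5,0,0.45],[0,0,1,0,0.45],[0,0,0,0,0.45],[0,0,0,0,0.45]]'
python3 - <<'E'
from h import *
from scipy.spatial.transform import Rotation as R
s=r.read_state(); M=R.from_quat(s['eef_rot']).as_matrix(); print(s['ee_pos'],'txyaw',np.degrees(np.arctan2(M[1,0],M[0,0])),s['ft_force'])
c=snap('wrist','w2')
E
```

```text
time: 4.2
ee_pos: [0.5883, -0.0491, 0.1393]
eef_rot: [0.624, 0.781, -0.003, -0.008]
ft_force: [0.6, 0.8, -0.3]
width: 0.0474
[ 0.58827326 -0.04910072  0.13928797] txyaw 102.76757496497642 [ 0.62662927  0.75640627 -0.31586954]
```

View pics/w2.png

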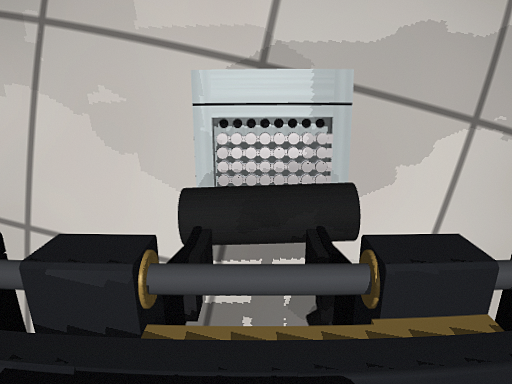

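Block now square to the tool: line ends at (192,103.5) and (353,103.5); roller spans (180,215)–(359,211).

```bash
python3 - <<'E'
from h import *
t=load('top0');w1=load('w1');w2=load('w2');s=load('scene0')
for a,b,d in [((148,170),(209.5,131),(192,103.5)),((208,450),(316,149.5),(353,103.5))]:
    print(tri([(t,230+a[0]/7,135+a[1]/7),(w1,*b),(w2,*d)]), tri([(w1,*b),(w2,*d)]))
for z in(.051,.057,.063):
    a,b=atz(w2,192,103.5,z),atz(w2,353,103.5,z);print(z,(a+b)/2,np.linalg.norm(a-b),np.degrees(np.arctan2(*(b-a)[[1,0]])))
# roller: silhouette fit for the axis: top edge & bottom edge corners
from scipy.spatial.transform import Rotation as R
for z in (.069,.075,.081):
  a,b=atz(w2,180,214,z),atz(w2,359,211,z); print(z,a,b,np.linalg.norm(a-b))
v=np.vstack([w2['pixels'][170:260,150:390,::-1]]);cv2.imwrite('pics/c.png',cv2.resize(v,None,fx=3,fy=3,interpolation=cv2.INTER_CUBIC))
E
```

```text
[0.57477584 0.0330988  0.31745488] [0.53581711 0.01279373 0.08467368]
[0.51984308 0.03030689 0.49650192] [0.62833018 0.03296162 0.06525425]
0.051 [0.57991324 0.02221758 0.051     ] 0.10493000428666596 12.89536766437261
0.057 [0.57976411 0.02224926 0.057     ] 0.10218191831650941 12.895367664372602
0.063 [0.57961498 0.02228094 0.063     ] 0.09943383234635277 12.895367664372607
0.069 [ 0.53683768 -0.05936251  0.069     ] [ 0.64981294 -0.03106396  0.069     ] 0.11646552082087223
0.075 [ 0.53790017 -0.05700938  0.075     ] [ 0.64766435 -0.02951517  0.075     ] 0.11315523698100301
0.081 [ 0.53896265 -0.05465626  0.081     ] [ 0.64551575 -0.02796637  0.081     ] 0.10984495314113378
```

View pics/c.png

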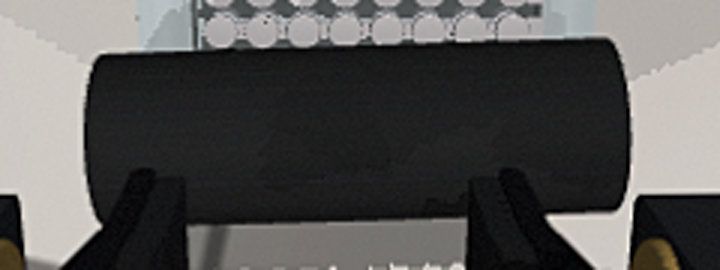

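```bash
python3 - <<'E'
from h import *
t=load('top0');w1=load('w1');w2=load('w2')
P=[]
for a,b,d in [((208,450),(209.5,131),(192,103.5)),((148,170),(316,149.5),(353,103.5))]:
    p=tri([(t,230+a[0]/7,135+a[1]/7),(w1,*b),(w2,*d)]);P.append(p); print(p, tri([(w1,*b),(w2,*d)]))
L=(P[0]+P[1])/2; zf=.060; yaw=np.radians(12.7); X=np.array([np.cos(yaw),np.sin(yaw),0]);Y=np.array([-X[1],X[0],0])
o,d1=ray(w2,268,185.2);_,d2=ray(w2,268,241.7); h=np.arccos(d1@d2)/2; d=d1+d2; d/=np.linalg.norm(d)
print('axis by radius',o+d*.018/np.sin(h))
for z in (.057,.060,.063):
  q=o+d*(z+.018-o[2])/d[2]; Lz=(atz(w2,192,103.5,z)+atz(w2,353,103.5,z))/2
  print(z,q,'roller rel line y',(q-Lz)@Y)
z=.060
# roller ends widest columns (left 85/3, right 631/3)
a=atz(w2,150+85/3,170+130/3,z+.018);b=atz(w2,150+631/3,170+120/3,z+.018);m=(a+b)/2;print(m,np.linalg.norm(a-b),'x rel line',(m-Lz)@X,'tcp rel roller',(np.array([.5883,-.0491,.139])-m)@X,(np.array([.5883,-.0491,.139])-m)@Y)
E
```

```text
[0.53220989 0.00985999 0.06183302] [0.53581711 0.01279373 0.08467368]
[0.62605571 0.03176005 0.07136085] [0.62833018 0.03296162 0.06525425]
axis by radius [ 0.59247077 -0.04509882  0.07132126]
0.057 [ 0.59214917 -0.04389136  0.075     ] roller rel line y -0.06724526588412898
0.06 [ 0.5918869  -0.04290667  0.078     ] roller rel line y -0.06625886236371205
0.063 [ 0.59162463 -0.04192199  0.081     ] roller rel line y -0.06527245884329508
[ 0.59227158 -0.04178452  0.078     ] 0.11331986014253266 x rel line -0.0017375980499107352 tcp rel roller -0.005482689944516318 -0.006263364993023622
```

```bash
python3 -m jog '[[0,0.5,0,0,0.45],[0,0,0.2,0,0.45],[0,0,0.2,0,0.45],[0,0,0.2,0,0.45],[0,0,0.1,0,0.45],[0,0,0.1,0,0.45],[0,0,0.1,0,0.45],[0,0,0.1,0,0.45],[0,0,0.05,0,0.45],[0,0,0.05,0,0.45]]'
```

```text
time: 5.25
ee_pos: [0.5948, -0.0466, 0.1297]
eef_rot: [0.623, 0.782, -0.002, -0.007]
ft_force: [-0.3, 0.0, -0.9]
width: 0.0477
```

```bash
python3 -m jog '[[0,0,0.05,0,0.45],[0,0,0.05,0,0.45],[0,0,0.05,0,0.45],[0,0,0.05,0,0.45],[0,0,0.05,0,0.45],[0,0,0.05,0,0.45],[0,0,0.05,0,0.45],[0,0,0.05,0,0.45],[0,0,0.05,0,0.45],[0,0,0.05,0,0.45]]'
```

```text
time: 6.25
ee_pos: [0.5948, -0.0466, 0.1243]
eef_rot: [0.623, 0.782, -0.002, -0.006]
ft_force: [-0.1, -0.9, -1.0]
width: 0.0478
```

```bash
python3 -m jog '[[-0.3,-0.1,0.05,0,0.45],[0,0,0.05,0,0.45],[0,0,0.05,0,0.45],[0,0,0.05,0,0.45],[0,0,0.05,0,0.45],[0,0,0.03,0,0.45],[0,0,0.03,0,0.45],[0,0,0.03,0,0.45],[0,0,0.03,0,0.45],[0,0,0.03,0,0.45]]'
```

```text
time: 7.25
ee_pos: [0.5944, -0.05, 0.12]
eef_rot: [0.623, 0.782, -0.002, -0.006]
ft_force: [0.4, 0.4, 0.0]
width: 0.048
```

```bash
python3 -m jog '[[0,0,0.03,0,0.45],[0,0,0.03,0,0.45],[0,0,0.03,0,0.45],[0,0,0.03,0,0.45],[0,0,0.03,0,0.45],[0,0,0.03,0,0.45],[0,0,0.03,0,0.45],[0,0,0.03,0,0.45],[0,0,0.03,0,0.45],[0,0,0.03,0,0.45]]'
```

```text
time: 8.25
ee_pos: [0.5947, -0.0506, 0.1192]
eef_rot: [0.624, 0.782, -0.003, -0.005]
ft_force: [-3.3, -0.8, 6.4]
width: 0.048
```

```bash
python3 -m jog '[[0,0,0.03,0,0.45],[0,0,0.03,0,0.45],[0,0,0.05,0,0.45],[0,0,0.05,0,0.45],[0,0,0.05,0,0.45],[0,0,0.05,0,0.45],[0,0,0.05,0,0.45],[0,0,0.05,0,0.45],[0,0,0.05,0,0.45],[0,0,0.05,0,0.45]]'
```

```text
time: 9.25
ee_pos: [0.5952, -0.0523, 0.1191]
eef_rot: [0.624, 0.781, -0.004, -0.003]
ft_force: [-4.5, -1.2, 7.3]
width: 0.048
```

```bash
python3 -m jog '[[0.05,0,0.07,0,0.45],[0.05,0,0.09,0,0.45],[0.05,0,0.1,0,0.45],[0.05,0,0.1,0,0.45],[0.1,0,0.1,0,0.45],[0.2,0,0.1,0,0.45],[0.2,0,0.1,0,0.45],[0.2,0,0.1,0,0.45],[0.2,0,0.1,0,0.45],[0.2,0,0.1,0,0.45]]'
```

```text
time: 10.25
ee_pos: [0.5932, -0.0447, 0.1191]
eef_rot: [0.626, 0.78, -0.007, 0.001]
ft_force: [-6.5, -0.5, 12.5]
width: 0.0474
```

```bash
python3 - <<'E'
from h import *
from scipy.spatial.transform import Rotation as R
s=r.read_state(); M=R.from_quat(s['eef_rot']).as_matrix(); print(s['ee_pos'],M[:,2],'txyaw',np.degrees(np.arctan2(M[1,0],M[0,0])),s['ft_force'], M.T@s['ft_force'],M.T@s['torque'])
c=snap('wrist','w3'); cv2.imwrite('pics/w3c.png',cv2.resize(c['pixels'][30:290,120:420,::-1],None,fx=2,fy=2))
E
```

```text
[ 0.59324413 -0.04469353  0.11907325] [-0.00620764 -0.01219875 -0.99990632] txyaw 102.46313856720117 [-6.45930056 -0.51659875 12.54762257] [  0.75686268  -6.52749736 -12.50004829] [ 1.14614708 -0.04087961 -0.0477069 ]
```

View pics/w3c.png

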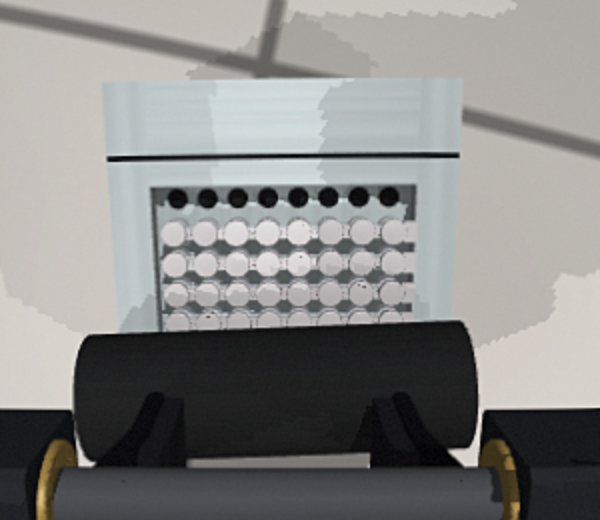

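The line is at crop y≈156 (107–460), the roller at about y 390, just short of the first cap row; tips are on its crest. Continue with slightly more pressure, relieving the sideways force.

```bash
python3 -m jog '[[0.1,-0.04,0.1,0,0.45],[0.2,-0.04,0.12,0,0.45],[0.3,-0.04,0.13,0,0.45],[0.3,-0.04,0.13,0,0.45],[0.3,-0.04,0.13,0,0.45],[0.3,-0.04,0.13,0,0.45],[0.3,-0.04,0.13,0,0.45],[0.3,-0.04,0.13,0,0.45],[0.3,-0.04,0.13,0,0.45],[0.3,-0.04,0.13,0,0.45]]'
```

```text
time: 11.3
ee_pos: [0.5882, -0.0263, 0.1187]
eef_rot: [0.629, 0.777, -0.008, 0.011]
ft_force: [-5.7, -2.3, 15.4]
width: 0.0479
```

```bash
python3 -m jog '[[0,0,0,0,0.45],[0,0,-0.3,0,0.45],[0,0,-0.3,0,0.45],[-0.4,0,0,0,0.45],[-0.4,0,0,0,0.45],[-0.4,0,0,0,0.45],[-0.3,0,0,0,0.45],[0,0,0,0,0.45],[0,0,0,0,0.45],[0,0,0,0,0.45]]'
python3 - <<'E'
from h import *
from scipy.spatial.transform import Rotation as R
s=r.read_state(); M=R.from_quat(s['eef_rot']).as_matrix(); print(s['ee_pos'],M[:,2],'in block',M[:,2]@[.216,-.976,0] ,M[:,2]@[.976,.216,0],'txyaw',np.degrees(np.arctan2(M[1,0],M[0,0])),s['ft_force'])
c=snap('wrist','w4'); cv2.imwrite('pics/w4c.png',cv2.resize(c['pixels'][30:290,120:420,::-1],None,fx=2,fy=2))
E
```

```text
time: 12.3
ee_pos: [0.5914, -0.0425, 0.1248]
eef_rot: [0.629, 0.777, -0.008, 0.011]
ft_force: [0.9, 0.3, -0.3]
width: 0.0483
[ 0.59139601 -0.0425284   0.1248379 ] [ 0.00617341 -0.02683484 -0.99962082] in block 0.02752425711179145 0.00022892588391614562 txyaw 102.02357016189309 [ 0.91892131  0.3032969  -0.25513236]
```

View pics/w4c.png

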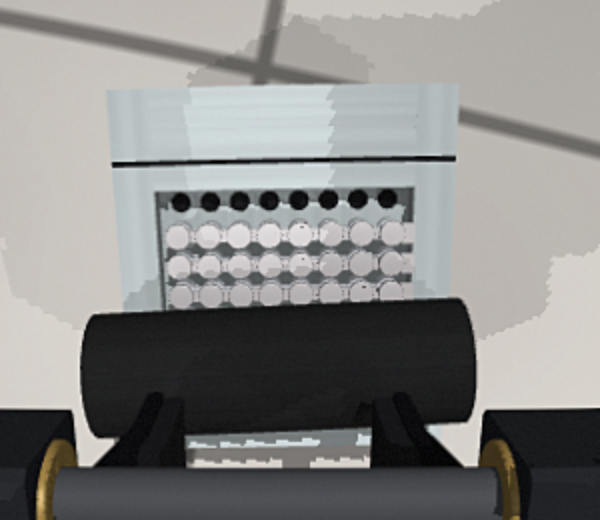

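The roller moved on, over row 1 (three loose rows still visible); measure where it is relative to line and tips.

```bash
cat >> h.py <<'E'
def rel(tag,l,rt,rb,u,tcp,ul=None,ur=None,s=2,ox=120,oy=30,zf=.061):
    "crop pixel: line ends l, roller top/bottom edge rows at column u; prints roller rel line and tcp rel roller"
    c=load(tag); f=lambda p:(ox+p[0]/s,oy+p[1]/s)
    a,b=[atz(c,*f(p),zf) for p in l]; L=(a+b)/2; X=(b-a)/np.linalg.norm(b-a); Y=np.array([-X[1],X[0],0])
    o,d1=ray(c,*f((u,rt)));_,d2=ray(c,*f((u,rb))); d=d1+d2; q=o+d*(zf+.018-o[2])/d[2]
    print('line',L,np.linalg.norm(a-b),'yaw',np.degrees(np.arctan2(X[1],X[0])),'roller y rel line mm',1e3*(q-L)@Y,'tcp-roller y',1e3*(np.array(tcp)-q)@Y)
    if ul: 
        a,b=[atz(c,*f((k,(rt+rb)/2)),zf+.022) for k in(ul,ur)]; print('roller x rel line',1e3*((a+b)/2-L)@X)
E
python3 - <<'E'
from h import *
rel('w3',[(107,157.5),(460,155)],329,458,276,(.59324,-.0447,.119),75,478)
rel('w4',[(112,163),(455,157.5)],307,428,279,(.5914,-.0425,.1248),81,476)
E
```

```text
line [0.57971221 0.0220912  0.061     ] 0.09965783800536357 yaw 12.896035156139499 roller y rel line mm -64.24249629616703 tcp-roller y -3.8831728485962342
roller x rel line -2.314497845870479
line [0.57950599 0.02212333 0.061     ] 0.09923151844028472 yaw 12.94772966091375 roller y rel line mm -56.92553612343283 tcp-roller y -8.71973508390748
roller x rel line -2.3254186677370505
```

```bash
python3 -m jog '[[0.2,0,0.15,0,0.45],[0,0,0.15,0,0.45],[0,0,0.1,0,0.45],[0,0,0.07,0,0.45],[0,0,0.05,0,0.45],[0.02,0,0.05,0,0.45],[0.02,0,0.07,0,0.45],[0.05,0,0.1,0,0.45],[0.2,-0.04,0.12,0,0.45],[0.3,-0.04,0.13,0,0.45]]'
python3 -m jog '[[0.35,-0.04,0.13,0,0.45],[0.35,-0.04,0.13,0,0.45],[0.35,-0.04,0.14,0,0.45],[0.35,-0.04,0.14,0,0.45],[0.35,-0.04,0.14,0,0.45],[0.35,-0.04,0.14,0,0.45],[0.35,-0.04,0.14,0,0.45],[0.35,-0.04,0.14,0,0.45],[0.2,-0.04,0.13,0,0.45],[0,0,0.1,0,0.45]]'
```

```text
time: 13.35
ee_pos: [0.59, -0.036, 0.119]
eef_rot: [0.629, 0.777, -0.009, 0.013]
ft_force: [-4.8, -1.7, 12.9]
width: 0.0476
time: 14.35
ee_pos: [0.5845, -0.0145, 0.1188]
eef_rot: [0.632, 0.775, -0.012, 0.023]
ft_force: [-4.4, -1.8, 8.3]
width: 0.048
```

```bash
python3 -m jog '[[0,0,0,0,0.45],[0,0,-0.3,0,0.45],[0,0,-0.3,0,0.45],[-0.4,0,0,0,0.45],[-0.4,0,0,0,0.45],[-0.4,0,0,0,0.45],[-0.2,0,0,0,0.45],[0,0,0,0,0.45],[0,0,0,0,0.45],[0,0,0,0,0.45]]'
python3 - <<'E'
from h import *
from scipy.spatial.transform import Rotation as R
s=r.read_state(); M=R.from_quat(s['eef_rot']).as_matrix(); print(s['ee_pos'],M[:,2],'in block',M[:,2]@[.216,-.976,0] ,M[:,2]@[.976,.216,0],'txyaw',np.degrees(np.arctan2(M[1,0],M[0,0])),s['ft_force'])
c=snap('wrist','w5'); cv2.imwrite('pics/w5c.png',cv2.resize(c['pixels'][30:290,120:420,::-1],None,fx=2,fy=2))
E
```

```text
time: 15.35
ee_pos: [0.5874, -0.0299, 0.1259]
eef_rot: [0.632, 0.774, -0.012, 0.023]
ft_force: [0.4, 0.1, -0.4]
width: 0.048
[ 0.58741875 -0.02988551  0.12593978] [ 0.01989858 -0.0476462  -0.99866605] in block 0.05080078075018396 0.009129431885542029 txyaw 101.50436961167556 [ 0.37431728  0.12574032 -0.44692694]
```

View pics/w5c.png

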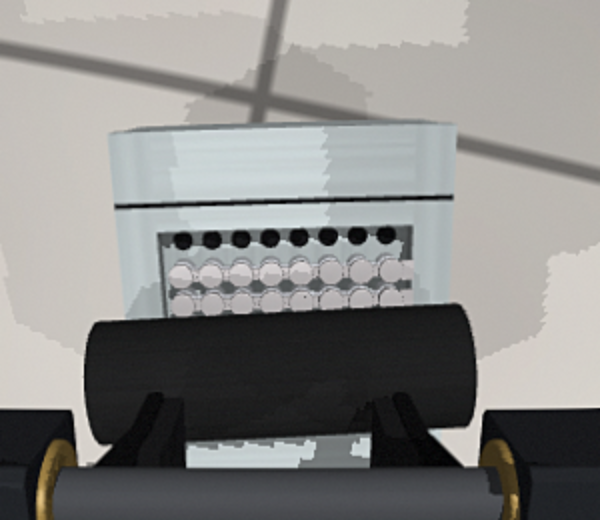

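```bash
python3 - <<'E'
from h import *
rel('w5',[(115,206.5),(453,197)],314,433,281,(.58742,-.0299,.1259),85,477)
E
```

```text
line [0.57964222 0.02183006 0.061     ] 0.09927900534592508 yaw 13.077174004780083 roller y rel line mm -46.73002982285897 tcp-roller y -5.418299190270654
roller x rel line -2.211406020132798
```

```bash
python3 -m jog '[[0,0,0.2,-0.02,0.45],[0,0,0.18,0,0.45],[0,0,0.1,0,0.45],[0.04,0,0.07,0,0.45],[0.03,0,0.06,0,0.45],[0.03,0,0.06,0,0.45],[0.03,0,0.08,0,0.45],[0.05,0,0.12,0,0.45],[0.1,-0.03,0.15,0,0.45],[0.2,-0.03,0.15,0,0.45]]'
python3 -m jog '[[0.3,-0.03,0.16,0,0.45],[0.3,-0.03,0.16,0,0.45],[0.3,-0.03,0.16,0,0.45],[0.35,-0.03,0.16,0,0.45],[0.35,-0.03,0.16,0,0.45],[0.35,-0.03,0.16,0,0.45],[0.35,-0.03,0.16,0,0.45],[0.35,-0.03,0.16,0,0.45],[0.35,-0.03,0.16,0,0.45],[0.35,-0.03,0.16,0,0.45]]'
```

```text
time: 16.4
ee_pos: [0.5869, -0.0267, 0.1192]
eef_rot: [0.624, 0.781, -0.014, 0.025]
ft_force: [-5.5, -1.5, 15.5]
width: 0.0479
time: 17.4
ee_pos: [0.581, -0.0029, 0.1183]
eef_rot: [0.627, 0.778, -0.018, 0.036]
ft_force: [-5.8, -1.9, 16.2]
width: 0.0483
```

```bash
python3 -m jog '[[0,0,0.05,0,0.45],[0,0,-0.3,0,0.45],[0,0,-0.3,0,0.45],[-0.4,0,0,0,0.45],[-0.4,0,0,0,0.45],[-0.4,0,0,0,0.45],[-0.2,0,0,0,0.45],[0,0,0,0,0.45],[0,0,0,0,0.45],[0,0,0,0,0.45]]'
python3 - <<'E'
from h import *
from scipy.spatial.transform import Rotation as R
s=r.read_state(); M=R.from_quat(s['eef_rot']).as_matrix(); print(s['ee_pos'],M[:,2],'in block',M[:,2]@[.216,-.976,0] ,M[:,2]@[.976,.216,0],'txyaw',np.degrees(np.arctan2(M[1,0],M[0,0])),s['ft_force'])
c=snap('wrist','w6'); cv2.imwrite('pics/w6c.png',cv2.resize(c['pixels'][30:290,120:420,::-1],None,fx=2,fy=2))
E
```

```text
time: 18.4
ee_pos: [0.584, -0.0177, 0.126]
eef_rot: [0.627, 0.778, -0.018, 0.036]
ft_force: [0.4, 0.5, 0.5]
width: 0.0479
[ 0.58399003 -0.01768381  0.12603322] [ 0.03267064 -0.07378193 -0.99673911] in block 0.07906802631032223 0.01594964511959758 txyaw 102.18071871526031 [0.3727737  0.54781413 0.54554778]
```

View pics/w6c.png

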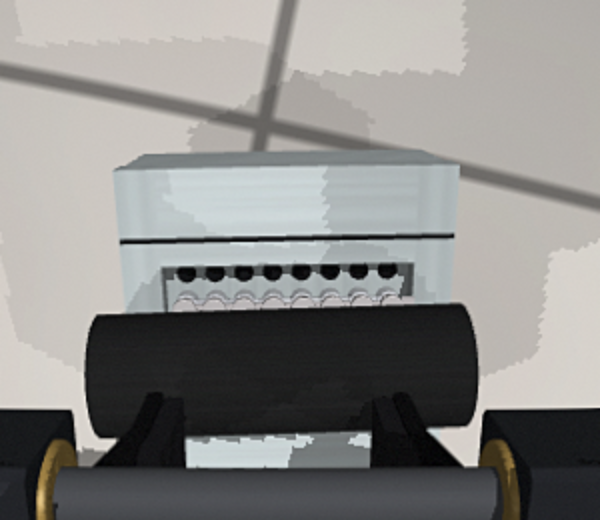

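```bash
python3 - <<'E'
from h import *
rel('w6',[(120,242),(454,235.5)],309.5,430.5,281,(.58399,-.0177,.1260),85,477)
E
```

```text
line [0.57965512 0.02183542 0.061     ] 0.09916093370367068 yaw 13.194893858040063 roller y rel line mm -34.29558317279467 tcp-roller y -5.185566966144242
roller x rel line -2.578232683884373
```

```bash
python3 -m jog '[[0,0,0.2,-0.02,0.45],[0,0,0.18,0,0.45],[0,0,0.1,0,0.45],[0.04,0,0.07,0,0.45],[0.03,0,0.06,0,0.45],[0.03,0,0.06,0,0.45],[0.03,0,0.08,0,0.45],[0.05,0,0.12,0,0.45],[0.1,-0.03,0.15,0,0.45],[0.25,-0.03,0.15,0,0.45]]'
python3 -m jog '[[0.3,-0.03,0.16,0,0.45],[0.35,-0.03,0.16,0,0.45],[0.35,-0.03,0.16,0,0.45],[0.35,-0.03,0.16,0,0.45],[0.35,-0.03,0.16,0,0.45],[0.35,-0.03,0.16,0,0.45],[0.35,-0.03,0.16,0,0.45],[0.35,-0.03,0.16,0,0.45],[0.35,-0.03,0.16,0,0.45],[0.35,-0.03,0.16,0,0.45]]'
```

```text
time: 19.45
ee_pos: [0.5836, -0.0149, 0.1194]
eef_rot: [0.619, 0.784, -0.02, 0.039]
ft_force: [-5.6, -3.3, 17.0]
width: 0.0483
time: 20.45
ee_pos: [0.5772, 0.0113, 0.1181]
eef_rot: [0.622, 0.781, -0.024, 0.049]
ft_force: [-6.4, -1.4, 16.2]
width: 0.0478
```

```bash
python3 -m jog '[[0,0,0.05,0,0.45],[0,0,-0.3,0,0.45],[0,0,-0.3,0,0.45],[-0.4,0,0,0,0.45],[-0.4,0,0,0,0.45],[-0.4,0,0,0,0.45],[-0.3,0,0,0,0.45],[0,0,0,0,0.45],[0,0,0,0,0.45],[0,0,0,0,0.45]]'
python3 - <<'E'
from h import *
c=snap('wrist','w7')
im=c['pixels'][30:290,120:420].astype(int); g=cv2.resize(c['pixels'][30:290,120:420],None,fx=2,fy=2).mean(2)
for u in (200,281,350): 
  d=np.where(g[:,u]<55)[0]; k=np.split(d,np.where(np.diff(d)>1)[0]+1); print(u,[(a[0],a[-1]) for a in k])
print(r.read_state()['ee_pos'])
c=load('w6');g=cv2.resize(c['pixels'][30:290,120:420],None,fx=2,fy=2).mean(2)
for u in (200,281,350): 
  d=np.where(g[:,u]<55)[0]; k=np.split(d,np.where(np.diff(d)>1)[0]+1); print('w6',u,[(a[0],a[-1]) for a in k])
E
```

```text
time: 21.45
ee_pos: [0.5805, -0.0041, 0.1264]
eef_rot: [0.622, 0.781, -0.025, 0.049]
ft_force: [0.5, -0.3, -0.3]
width: 0.0479
200 [(np.int64(278), np.int64(281)), (np.int64(304), np.int64(436)), (np.int64(469), np.int64(471))]
281 [(np.int64(277), np.int64(280)), (np.int64(303), np.int64(433)), (np.int64(469), np.int64(472))]
350 [(np.int64(277), np.int64(279)), (np.int64(302), np.int64(436)), (np.int64(469), np.int64(472))]
[ 0.58047658 -0.00401084  0.12637009]
w6 200 [(np.int64(239), np.int64(241)), (np.int64(312), np.int64(435)), (np.int64(469), np.int64(472))]
w6 281 [(np.int64(237), np.int64(240)), (np.int64(267), np.int64(273)), (np.int64(309), np.int64(432)), (np.int64(469), np.int64(472))]
w6 350 [(np.int64(236), np.int64(239)), (np.int64(265), np.int64(273)), (np.int64(307), np.int64(430)), (np.int64(469), np.int64(471))]
```

```bash
python3 - <<'E'
from h import *
rel('w7',[(120,280),(454,277.5)],303,432,281,(.5805,-.0040,.1264),85,477)
E
```

```text
line [0.57938168 0.02179767 0.061     ] 0.10098107337515207 yaw 13.059175014912539 roller y rel line mm -20.884534131979496 tcp-roller y -4.498630348972009
roller x rel line -2.260358489380142
```

```bash
python3 -m jog '[[0.1,0,0.2,0,0.45],[0,0,0.18,0,0.45],[0,0,0.1,0,0.45],[0.04,0,0.07,0,0.45],[0.03,0,0.06,0,0.45],[0.03,0,0.06,0,0.45],[0.03,0,0.08,0,0.45],[0.05,0,0.12,0,0.45],[0.1,-0.03,0.15,0,0.45],[0.25,-0.03,0.15,0,0.45]]'
python3 -m jog '[[0.3,-0.03,0.16,0,0.45],[0.35,-0.03,0.16,0,0.45],[0.35,-0.03,0.16,0,0.45],[0.35,-0.03,0.16,0,0.45],[0.35,-0.03,0.16,0,0.45],[0.35,-0.03,0.16,0,0.45],[0.35,-0.03,0.16,0,0.45],[0.25,-0.03,0.15,0,0.45],[0.15,-0.03,0.13,0,0.45],[0,0,0.1,0,0.45]]'
```

```text
time: 22.5
ee_pos: [0.5798, 0.0003, 0.1196]
eef_rot: [0.622, 0.781, -0.026, 0.051]
ft_force: [-7.0, -0.5, 17.5]
width: 0.0478
time: 23.5
ee_pos: [0.574, 0.0242, 0.1185]
eef_rot: [0.623, 0.779, -0.029, 0.059]
ft_force: [-5.2, 0.1, 8.7]
width: 0.0482
```

```bash
python3 -m jog '[[0,0,0,0,0.45],[0,0,-0.3,0,0.45],[0,0,-0.3,0,0.45],[-0.4,0,0,0,0.45],[-0.4,0,0,0,0.45],[-0.4,0,0,0,0.45],[-0.2,0,0,0,0.45],[0,0,0,0,0.45],[0,0,0,0,0.45],[0,0,0,0,0.45]]'
python3 - <<'E'
from h import *
s=r.read_state();print(s['ee_pos'])
c=snap('wrist','w8'); cv2.imwrite('pics/w8c.png',cv2.resize(c['pixels'][30:290,120:420,::-1],None,fx=2,fy=2))
E
```

```text
time: 24.5
ee_pos: [0.577, 0.0097, 0.127]
eef_rot: [0.623, 0.779, -0.029, 0.059]
ft_force: [-0.7, -0.5, -0.2]
width: 0.0478
[0.57698865 0.00973373 0.12697052]
```

View pics/w8c.png

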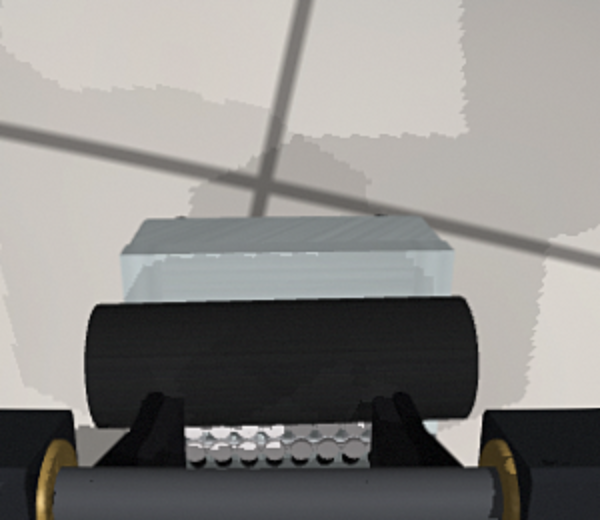

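The roller now covers the line; block's far top edge at (122,253)–(452,250) crop, roller rows 300–421. Measure against both that edge (21 mm past the line) and the earlier line fix.

```bash
cat >> h.py <<'E'
def rel2(tag,e,rt,rb,u,tcp,zf=.061,s=2,ox=120,oy=30):
    c=load(tag); f=lambda p:(ox+p[0]/s,oy+p[1]/s)
    a,b=[atz(c,*f(p),zf) for p in e]; X=(b-a)/np.linalg.norm(b-a); print('edge len',np.linalg.norm(b-a),'yaw',np.degrees(np.arctan2(X[1],X[0])))
    w=np.radians(13.05); X=np.array([np.cos(w),np.sin(w),0]); Y=np.array([-X[1],X[0],0])
    o,d1=ray(c,*f((u,rt)));_,d2=ray(c,*f((u,rb))); d=d1+d2; q=o+d*(zf+.018-o[2])/d[2]
    print('by edge',1e3*(q-(a+b)/2)@Y+21,'by line',1e3*(q-np.array([.5796,.0219,.061]))@Y,'tcp-roller',1e3*(np.array(tcp)-q)@Y)
E
python3 - <<'E'
from h import *
for t,tcp in (('w7',(.5805,-.0040,.1264)),('w8',(.577,.0097,.127))):
  g=cv2.resize(load(t)['pixels'][30:290,120:420],None,fx=2,fy=2).mean(2); d=np.where(g[:,281]<55)[0]; print(d[0],d[-1],[a[0] for a in np.split(d,np.where(np.diff(d)>1)[0]+1)],[a[-1] for a in np.split(d,np.where(np.diff(d)>1)[0]+1)])
rel2('w8',[(122,253),(452,250)],300,421,281,(.577,.0097,.127))
t=snap('top','t8')
cv2.imwrite('pics/t8c.png',cv2.resize(t['pixels'][135:215,230:310,::-1],(560,560),interpolation=cv2.INTER_CUBIC))
E
```

```text
277 472 [np.int64(277), np.int64(303), np.int64(469)] [np.int64(280), np.int64(433), np.int64(472)]
300 472 [np.int64(300), np.int64(459), np.int64(469)] [np.int64(423), np.int64(463), np.int64(472)]
edge len 0.09825186714717687 yaw 12.84445836503085
by edge -6.058054456376155 by line -5.787308611804995 tcp-roller -5.510523415367487
```

```bash
python3 -m jog '[[0.45,0,0.2,0,0.45],[0,0,0.2,0,0.45],[0,0,0.15,0,0.45],[0,0,0.08,0,0.45],[0.03,0,0.06,0,0.45],[0.03,0,0.06,0,0.45],[0.04,0,0.08,0,0.45],[0.05,0,0.12,0,0.45],[0.1,-0.03,0.14,0,0.45],[0.2,-0.03,0.14,0,0.45]]'
python3 -m jog '[[0.25,-0.03,0.14,0,0.45],[0.25,-0.03,0.14,0,0.45],[0.2,-0.03,0.14,0,0.45],[0.1,-0.03,0.13,0,0.45],[0.05,0,0.1,0,0.45],[0,0,0.05,0,0.45],[0,0,0,0,0.45],[0,0,-0.2,0,0.45],[0,0,-0.3,0,0.45],[0,0,-0.3,0,0.45]]'
python3 - <<'E'
from h import *
s=r.read_state();print(s['ee_pos'])
c=snap('wrist','w9')
g=cv2.resize(c['pixels'][30:290,120:420],None,fx=2,fy=2).mean(2)
for u in (230,281,340):
  d=np.where(g[:,u]<55)[0]; k=np.split(d,np.where(np.diff(d)>1)[0]+1); print(u,[(int(a[0]),int(a[-1])) for a in k])
cv2.imwrite('pics/w9c.png',cv2.resize(c['pixels'][30:290,120:420,::-1],None,fx=2,fy=2))
E
```

```text
time: 25.6
ee_pos: [0.5758, 0.0168, 0.1195]
eef_rot: [0.623, 0.779, -0.031, 0.062]
ft_force: [-6.9, 0.3, 16.7]
width: 0.048
time: 26.6
ee_pos: [0.5734, 0.0243, 0.1275]
eef_rot: [0.624, 0.778, -0.033, 0.065]
ft_force: [0.2, -0.1, -0.2]
width: 0.0481
[0.57343644 0.02426663 0.12751931]
230 [(332, 453), (469, 473)]
281 [(331, 452), (469, 473)]
340 [(329, 449), (468, 473)]
```

```bash
python3 - <<'E'
from h import *
rel2('w9',[(122,253),(452,250)],331,451,281,(.57344,.02427,.1275))
E
python3 -m jog '[[0,0,-1,0,0.45],[0,0,-2,0,0.45],[-2,0,-2,0,0.45],[-3,0,-2,0,0.45],[-3,0,0,0,0.45],[-2,0,0,0,0.45],[0,0,0,0,0.45],[0,0,0,0,0.45],[0,0,0,0,0.45],[0,0,0,0,0.45]]'
python3 - <<'E'
from h import *
s=r.read_state();print(s['ee_pos'])
c=snap('wrist','w10');t=snap('top','t10')
a=cv2.resize(c['pixels'][30:290,120:420,::-1],(480,416));b=cv2.resize(t['pixels'][145:205,235:295,::-1],(416,416),interpolation=cv2.INTER_CUBIC)
cv2.imwrite('pics/d.png',cv2.resize(c['pixels'][30:290,120:420,::-1],None,fx=2,fy=2))
E
```

```text
edge len 0.09834174675153204 yaw 12.66968448715418
by edge -16.01010540993274 by line -1.7868490463179831 tcp-roller 5.486575777350218
time: 27.65
ee_pos: [0.5911, -0.0607, 0.2201]
eef_rot: [0.622, 0.78, -0.031, 0.066]
ft_force: [0.6, 0.4, 0.0]
width: 0.0477
[ 0.59114433 -0.06070005  0.22009802]
```

View pics/d.png

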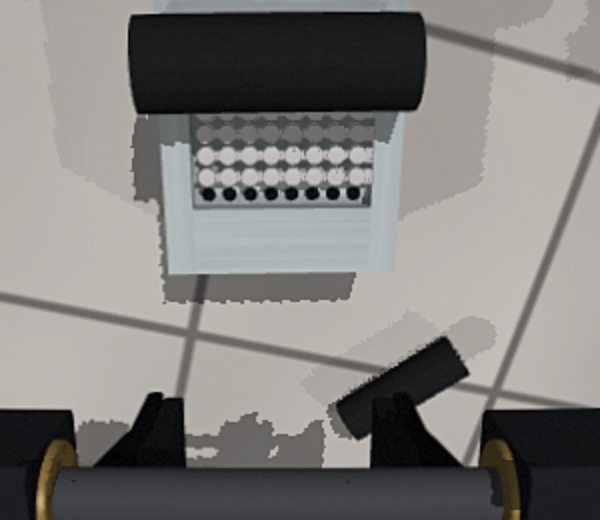

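```bash
python3 - <<'E'
from h import *
c=load('w10');zf=.061;f=lambda p:(120+p[0]/2,30+p[1]/2)
a,b=[atz(c,*f(p),zf) for p in[(168,274),(395,271)]]; m=(a+b)/2; w=np.radians(13.05);X=np.array([np.cos(w),np.sin(w),0]);Y=np.array([-X[1],X[0],0])
o,d1=ray(c,*f((278,14)));_,d2=ray(c,*f((278,111)));d=d1+d2;q=o+d*(zf+.018-o[2])/d[2]
L=np.array([.5796,.0219,.061]);print(np.linalg.norm(a-b),'by near edge',1e3*(q-m)@Y-91,'by line',1e3*(q-L)@Y,'x by edge',1e3*(q-m)@X,'x by line',1e3*(q-L)@X)
a,b=[atz(c,*f(p),zf+.018) for p in[(132,112),(424,109)]];print('roller yaw',np.degrees(np.arctan2(*(b-a)[[1,0]])))
# top camera: roller dark centroid vs start
for t in('top0','t10'):
  k=load(t);g=k['pixels'].mean(2); mk=np.zeros_like(g,np.uint8); mk[140:205,235:300]=(g[140:205,235:300]<32)
  n,lab,st,ce=cv2.connectedComponentsWithStats(mk); i=1+np.argmax(st[1:,4]); p=atz(k,*ce[i],.083); print(t,st[i],p,'rel line(wrist)',1e3*(p-L)@X,1e3*(p-L)@Y)
cv2.imwrite('pics/e.png',cv2.resize(load('t10')['pixels'][140:205,235:300,::-1],(585,585),interpolation=cv2.INTER_CUBIC))
E
```

```text
0.10074729298479176 by near edge -2.176813245656888 by line -2.208145838335198 x by edge -2.454241072209733 x by line -2.2578704356493855
roller yaw 13.400280174425442
top0 [272 151  24  45 619] [ 0.59154518 -0.0453377   0.083     ] rel line(wrist) -3.545682844440222 -68.19841939686641
t10 [245 159  13  43 109] [0.57278218 0.02952198 0.083     ] rel line(wrist) -4.92068565040951 8.96460550097399
```

View pics/e.png

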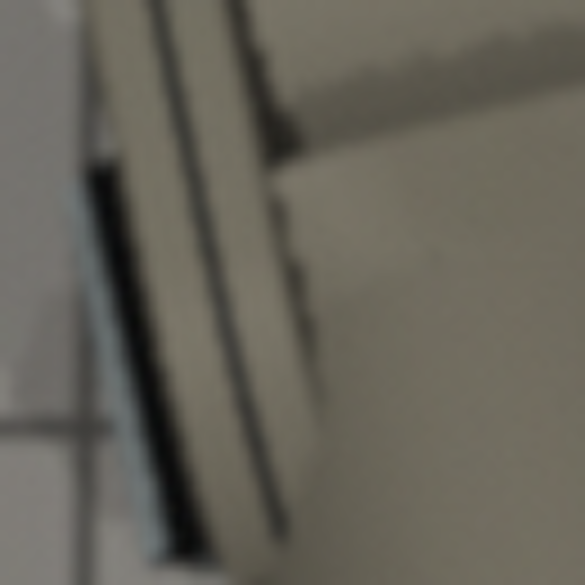

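```bash
python3 -c "
from bench import r
s=r.read_state();print(s['time'],s['ft_force']);print(r.close_job())"
```

```text
27.75 [-0.09880995 -0.43329079 -0.20194787]
the job is handed in; nothing more can be done
None
```

I rolled the roller across the block in six short strokes, with two spread fingertips on its crest, and handed the job in at 27.8 s.

**Force:** Readings taken between moves while pressing were about 13–17 N, never above 18 N. I did not record the force inside each stroke.

**Roller position:** Three wrist-camera fixes, from two places, put the roller 1.8–2.2 mm short of the line. Its middle is about 2.3 mm off to the side. It is square to the block within about 0.01 rad, and the last two looks agree that it is at rest. The robot stood clear of everything.

**Caps:** I did not measure the cap depths directly. I judged them home because the fingertip height stayed within about 1 mm while the roller passed over them.

**Checks that failed or disagreed:**
- The final check from the top camera was useless: the arm hid most of the roller, so its 9 mm figure is not meaningful.
- One "by edge" figure of −16 mm came from reusing pixel positions from an older picture, so I ignored it.
- The tool tilted slowly to about 8° under load over the strokes. I allowed for that when placing each stroke.

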